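# Open the push-to-open spoon bin for lunch

### The job

Lunch is about to be served: open the spoon bin, the one with the blue front. Press its front near the top until the touch latch clicks, catch the front as it springs out, and ease it down gently all the way to its stop without letting it fly open. Then let go of it; leave the red-fronted bin shut and the things around it where they are.

Things in the scene. Friction and masses are not known exactly. Their poses are not given: they have to be found in the camera images.
- blue_unit: tilt-out bin for spoons fixed to the table: metal housing 160 wide, 160 deep, 200 high (mm), a blue band across its roof, a plain blue tilting front (150 wide, 12 thick, from 18 to 198 above the table, 8 clear of the housing to be pressed in; no handle). Origin at table level under the centre of the closed front's outer face; x points level into the housing, square to the front; y along its width; z up.
- blue_front (a joint): tilt (rad) of the blue front about a level hinge along the unit's y, 12 mm behind the outer face, 20 mm above the table. 0 = closed; grows as its top leans out to the unit's -x; 0.75 = open on its stop, where it stays, top edge then 120 mm further out and 145 mm above the table. Pressed in it goes negative: the latch clicks at about -0.02, hard stop at -0.04.
- blue_latch (a joint): position (m) of the hidden touch latch of the blue front: 0 holding, about 0.016 once clicked free (it does not catch again). 2 to 4 N at the spot, 3 mm inward, frees it. Then a spring pushes the front out with about 2 N at its top: it leans on and follows whatever draws back before it; unchecked it flies open at more than 5 rad/s.
- blue_spot (a point): centre of the round white touch spot, 26 mm across, on the outer face of the blue front, midway across and 30 mm below its top edge; 168 mm above the table when closed. Its x axis points into the front, square to it; it moves with the front.
- red_unit: tilt-out bin for chopsticks fixed to the table: metal housing 160 wide, 160 deep, 200 high (mm), a red band across its roof, a plain red tilting front (150 wide, 12 thick, from 18 to 198 above the table, 8 clear of the housing to be pressed in; no handle). Origin at table level under the centre of the closed front's outer face; x points level into the housing, square to the front; y along its width; z up.
- red_front (a joint): tilt (rad) of the red front about a level hinge along the unit's y, 12 mm behind the outer face, 20 mm above the table. 0 = closed; grows as its top leans out to the unit's -x; 0.75 = open on its stop, where it stays, top edge then 120 mm further out and 145 mm above the table. Pressed in it goes negative: the latch clicks at about -0.02, hard stop at -0.04.
- red_latch (a joint): position (m) of the hidden touch latch of the red front: 0 holding, about 0.016 once clicked free (it does not catch again). 2 to 4 N at the spot, 3 mm inward, frees it. Then a spring pushes the front out with about 2 N at its top: it leans on and follows whatever draws back before it; unchecked it flies open at more than 5 rad/s.
- red_spot (a point): centre of the round white touch spot, 26 mm across, on the outer face of the red front, midway across and 30 mm below its top edge; 168 mm above the table when closed. Its x axis points into the front, square to it; it moves with the front.
- pot: open steel pot, 130 mm across, 110 mm high, with two side handles; bystander, loose on the table, origin at the centre of its underside, z up.
- mug: white mug, 76 mm across, 85 mm high, handle on one side; bystander, loose on the table, origin at the centre of its underside, z up.
- tin: flat lidded steel sample tin, 88 mm across, 50 mm high with its little knob, standing before the units; bystander, loose on the table, origin at the centre of its underside, z up.
Things that resemble listed ones, but are neither listed nor needed, are in the scene too. Leave any pink or purple look-alike of the red_unit alone.

How it is judged:
On the way, in this order (a step that is already met when the one before it is completed fails the run):
1. the blue front is pressed in until its latch clicks free (value of joint blue_latch above 0.01 m), for 0.05 s.
2. the blue front is eased open to its stop (value of joint blue_front above 0.68 rad), for 0.2 s.
At the end, for the whole second after the job is handed in: The blue front is open against its stop (tilt over 0.68 of 0.75 rad) and still (under 0.1 rad/s); the red front is shut (under 0.05 rad) and still latched; pot, mug and tin are within 40 mm of where they stood (value of joint blue_front above 0.68 rad and velocity of joint blue_front between -0.1 and 0.1 rad/s and value of joint red_front below 0.05 rad and value of joint red_latch below 0.006 m and distance of each of pot, mug, tin from where it was at the start of the episode below 0.04 m); the robot touches nothing.
It fails at once if the blue front flies or drops open (opens faster than 2.5 rad/s) (velocity of joint blue_front above 2.5 rad/s).
It fails at once if the latch of the red bin is released (value of joint red_latch above 0.006 m).
It fails at once if pot, mug or tin is pushed more than 40 mm away (distance of any of pot, mug, tin from where it was at the start of the episode above 0.04 m).
It also fails if it takes over 40 s, if anything falls off the work surface, if the arm or the gripper's body presses on something with over 40 N, if the wrist force passes 120 N, or if a joint passes its speed limit or range.

### The arm

A 7-joint arm with a two-finger parallel gripper is mounted at the origin on the work surface. World frame = base frame: x ahead of the robot, y to its left, z up, the work surface at z = 0. Lengths are in m, angles in rad, forces in N, time in s.
With the tool pointing down it reaches from about 0.425 to 0.925 m from the base axis. Payload 6.8 kg.
Tool frame: the origin (TCP) lies on the front face of the gripper's body, between the roots of the fingers; the fingertips stand 73 mm ahead of it and the grasp point (between the pads) lies 54 mm ahead of it; z points along the fingers, y is the line along which they close (so a half turn about z gives the same grasp; the last joint's range is limited). The gripper opens to 85 mm and grips with 20 to 120 N. Pads are 22 mm wide; open, the fingers measure 114 mm over their backs; the gripper's body (76 mm by 85 mm) begins 54 mm behind the grasp point. The pads swing forward as they close: fully open they stand 13 mm farther back than shut.
Start: joints at [-1.224, 0.477, 0.022, 1.555, -0.011, 1.109, -0.083], TCP at [0.297, 0.606, 0.304] pointing down, gripper open.
Joint ranges: [-2.96, 2.96], [-0.34, 2.1], [-1.41, 1.46], [0.24, 2.44], [-1.37, 4.51], [0.17, 1.92], [-2.96, 2.96]. Speed limits (rad/s): [2.39, 2.39, 3.14, 3.14, 3.14, 3.14, 3.14].

### API

Orientations are given as a unit quaternion [w, x, y, z].
In Python, from station import bot, optics gives the robot as it stands.
- The arm moves only by the tool drive_tool, never from a script. Its argument "deltas" is a list of rows, each an object with "gripper": the closure in counts, from 0 (fully open) to 255 (shut); "offset": the shift along the tool's x, y, z in units of 1000 mm (1.0 is 1000 mm), a list of three; "angular": the turn, a rotation vector about the tool's x, y, z in units of 45 degrees (1.0 is 45 degrees), a list of three. In form: [{"gripper": gripper, "offset": [dx, dy, dz], "angular": [rx, ry, rz]}, ...]. A call has 1 to 5 rows; each row is the pose to reach, as a shift and turn from the pose commanded when the call began, along the tool's axes at that moment; what a row does not reach only later rows make up. A row lasts 1/10 s, in which the tool goes at most 50 mm and 8.59 degrees, less where a joint would pass 70% of its speed; a pose out of reach is approached as far as the arm can. A call with a number of a shift or a turn outside -1 to 1 is refused whole. A call with a gripper value outside its range is refused whole. The fingers move at their own pace and stop on an object; "grip_force" is the grip in N (left out, the last holds). Time passes only in rows, so rows that repeat a pose let the fingers close. It gives the time, the measured TCP pose, the force, the opening and the grip force at its end, in the units of the state.
- bot.get_obs(): the state, without advancing time (a new reading comes with each control period).
- optics.read_camera(name): name is "scene" or "side" or "wrist"; returns the picture (384x512x3 uint8, blue, green, red); there is no depth.
- optics.camera_model(name): a dict with "fx", "fy", "cx", "cy" (pixels), "dist" ([k1, k2, p1, p2, k3] as OpenCV has them; the pictures are not rectified), "cam_to_world" (4x4, takes a point from camera to world coordinates). Camera axes: x right, y up, looking along -z (the intrinsics and any distortion apply to the point x, -y, -z); pixel columns grow to the right and rows downward; lengths in m; the calibration is good to about 2 mm. A picture is of the moment at which its call begins: read the wrist's pose just before it. camera_model takes no time and is no camera call; for the wrist camera it gives the pose at the moment of the call.
- bot.hand_in(): hands the job in; it is judged then, once.
The state is a dict: "t": time; "q": joint angles; "joint_vel": joint speeds; "joint_torque": joint torques, N m; "eef_pos": TCP position; "tool_rot": TCP orientation; "contact_force": force on the tool from outside, world axes, zero at the start; "torque": the same for the moment, N m; "gripper_width": opening from 0.0 (shut) to 1.0 (fully open); "grasp_force": force on a finger pad.
Only numpy, scipy, OpenCV 4.12 (cv2) and the standard library are available. Lean on these libraries where they do the work, as an engineer would, in place of code of your own. Each camera call takes 0.05 s, during which the arm holds its last target. There are 200 camera calls.

## Working session

There is one attempt and no reset: what is moved stays moved. The work goes in short steps, Python scripts to look and compute and a tool call to move; the robot and the scene stay as the last step left them, time stands still between calls to the robot, and variables do not carry over. Pictures are saved under pics/ and viewed, at most 10 in all, crops included, and the job is handed in when it is done.

Besides the shell and the picture viewer there is one more tool, called after "Call:" in YAML: its name, and indented under it one key for each argument. drive_tool: Moves the arm, as the interface text tells. Its arguments: {"type":"object","properties":{"deltas":{"type":"array"},"grip_force":{"type":"number"}},"required":["deltas"]}

```bash
mkdir -p pics; python3 - <<'E'
from station import bot, optics
import cv2, numpy as np
np.set_printoptions(precision=4,suppress=True)
for n in ("scene","side"):
    cv2.imwrite(f"pics/{n}0.png",optics.read_camera(n)); m=optics.camera_model(n); print(n,m)
print(bot.get_obs())
E
```

```text
scene {'fx': 392.1506145972959, 'fy': 392.1506145972959, 'cx': 261.53223052860216, 'cy': 191.6661442838786, 'dist': array([0.0324, 0.    , 0.    , 0.    , 0.    ]), 'cam_to_world': array([[-0.6037, -0.7503,  0.2693,  0.8127],
       [ 0.7972, -0.5718,  0.1939,  0.2404],
       [ 0.0085,  0.3318,  0.9433,  1.333 ],
       [ 0.    ,  0.    ,  0.    ,  1.    ]])}
side {'fx': 365.36128802778586, 'fy': 365.36128802778586, 'cx': 259.9512578686417, 'cy': 194.43257675200059, 'dist': array([-0.0107,  0.    ,  0.    ,  0.    ,  0.    ]), 'cam_to_world': array([[ 0.948 ,  0.2356, -0.2138,  0.1739],
       [-0.318 ,  0.7213, -0.6153, -0.8462],
       [ 0.0092,  0.6513,  0.7588,  1.194 ],
       [ 0.    ,  0.    ,  0.    ,  1.    ]])}
{'t': 0.1, 'q': array([-1.2241,  0.4777,  0.0223,  1.5564, -0.0115,  1.1093, -0.0831]), 'joint_vel': array([ 0.0009,  0.0012,  0.0027, -0.0032,  0.0011, -0.0001,  0.0005]), 'joint_torque': array([  0.0039, -59.7757,   1.6134, -28.1954,   0.0128,   0.0051,
         0.    ]), 'eef_pos': array([0.2963, 0.606 , 0.303 ]), 'tool_rot': array([-0.0001,  0.2254,  0.9743, -0.0008]), 'contact_force': array([-0.4596,  0.3231, -0.0782]), 'torque': array([-0.0193, -0.0046,  0.0086]), 'grasp_force': 0.0, 'gripper_width': 1.0025256961177766}
```

View pics/scene0.png

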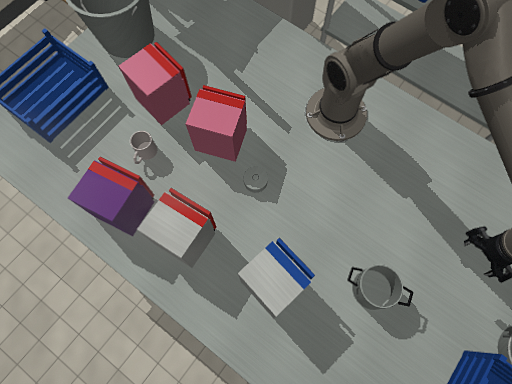

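View pics/side0.png

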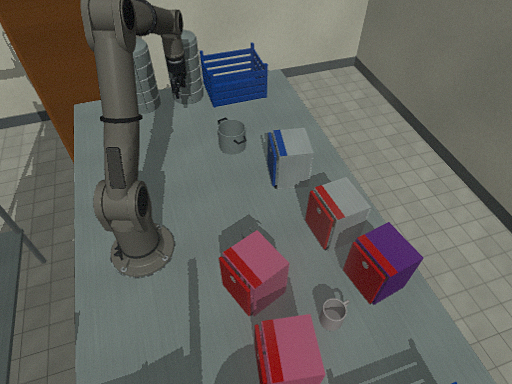

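The only blue-fronted unit is at scene (278,275) and side (290,155). The blue crates at scene (50,85) and (480,370) have no housing. The red unit is the pale-roofed one at scene (178,225), with pink and purple look-alikes around it. The tin is at scene (256,180) and the pot at (380,287). I'll confirm in an enlarged crop and measure.

```bash
cat > h.py <<'E'
import cv2, numpy as np
from station import bot, optics
from scipy.spatial.transform import Rotation as R
np.set_printoptions(precision=4,suppress=True)
def ray(m,uv):
    K=np.array([[m['fx'],0,m['cx']],[0,m['fy'],m['cy']],[0,0,1]])
    p=cv2.undistortPoints(np.float64(uv).reshape(-1,1,2),K,m['dist'])[:,0]
    d=np.c_[p[:,0],-p[:,1],-np.ones(len(p))]@m['cam_to_world'][:3,:3].T
    return m['cam_to_world'][:3,3],d
def onz(m,uv,z):
    o,d=ray(m,uv); return o+d*((z-o[2])/d[:,2])[:,None]
def blue(im,roi):
    h=cv2.cvtColor(im,cv2.COLOR_BGR2HSV); k=cv2.inRange(h,(105,120,50),(130,255,255))
    z=np.zeros_like(k); x0,y0,x1,y1=roi; z[y0:y1,x0:x1]=k[y0:y1,x0:x1]; return z
E
python3 - <<'E'
from h import *
a=cv2.imread("pics/scene0.png"); b=cv2.imread("pics/side0.png")
for n,im,roi in(("scene",a,(220,220,330,330)),("side",b,(255,115,325,200))):
    m=optics.camera_model(n); k=blue(im,roi)
    cs,_=cv2.findContours(k,0,2)
    for c in cs:
        if cv2.contourArea(c)<15: continue
        q=cv2.approxPolyDP(c,2.0,True)[:,0].astype(float); r=cv2.boxPoints(cv2.minAreaRect(c))
        print(n,cv2.contourArea(c),"\n",np.c_[q,onz(m,q,.2)],"\nbox\n",np.c_[r,onz(m,r,.199)])
print("tin",onz(optics.camera_model("scene"),[[256,180]],.04),"pot",onz(optics.camera_model("scene"),[[381,287]],.11))
A=cv2.resize(a[225:325,225:335],None,fx=4,fy=5,interpolation=2)[:500,:440]; B=cv2.resize(b[115:200,255:325],None,fx=5,fy=5.88,interpolation=2)[:500]
B=B[:500]; h=min(len(A),len(B)); cv2.imwrite("pics/crop.png",np.hstack([A[:h],B[:h]]))
E
```

```text
scene 506.0 
 [[272.     241.       0.5928   0.1245   0.2   ]
 [266.     248.       0.62     0.1229   0.2   ]
 [304.     288.       0.6459   0.2762   0.2   ]
 [310.     281.       0.6198   0.2786   0.2   ]] 
box
 [[264.7938 247.8367   0.6216   0.1197   0.199 ]
 [272.027  240.9744   0.5925   0.1244   0.199 ]
 [310.653  281.6882   0.6201   0.2812   0.199 ]
 [303.4197 288.5505   0.648    0.2758   0.199 ]]
scene 253.0 
 [[277.     239.       0.5791   0.1326   0.2   ]
 [281.     248.       0.5935   0.1577   0.2   ]
 [311.     278.       0.6112   0.2761   0.2   ]
 [314.     275.       0.5991   0.2782   0.2   ]
 [279.     238.       0.5732   0.1355   0.2   ]] 
box
 [[274.524  241.3729   0.589    0.1309   0.199 ]
 [278.7158 237.3557   0.5719   0.1336   0.199 ]
 [314.4751 274.6697   0.5974   0.2788   0.199 ]
 [310.2833 278.6869   0.6138   0.2756   0.199 ]]
side 211.0 
 [[269.     132.       0.6001   0.2761   0.2   ]
 [272.     151.       0.5724   0.1618   0.2   ]
 [270.     152.       0.5629   0.1587   0.2   ]
 [268.     147.       0.5651   0.1891   0.2   ]
 [268.     166.       0.5292   0.0869   0.2   ]
 [274.     185.       0.5174  -0.0129   0.2   ]
 [276.     155.       0.5796   0.1351   0.2   ]] 
box
 [[268.     185.       0.4968  -0.0052   0.199 ]
 [268.     132.       0.5966   0.2786   0.199 ]
 [276.     132.       0.6286   0.2682   0.199 ]
 [276.     185.       0.5248  -0.0143   0.199 ]]
side 146.5 
 [[274.     130.       0.6246   0.282    0.2   ]
 [280.     155.       0.5947   0.1302   0.2   ]
 [286.     155.       0.6173   0.1228   0.2   ]
 [280.     132.       0.6442   0.2619   0.2   ]] 
box
 [[272.8113 130.3396   0.6195   0.2825   0.199 ]
 [279.1509 128.5283   0.6493   0.2855   0.199 ]
 [286.6604 154.8113   0.6206   0.124    0.199 ]
 [280.3208 156.6226   0.593    0.122    0.199 ]]
tin [[ 0.4205 -0.0673  0.04  ]] pot [[0.4882 0.4633 0.11  ]]
```

View pics/crop.png

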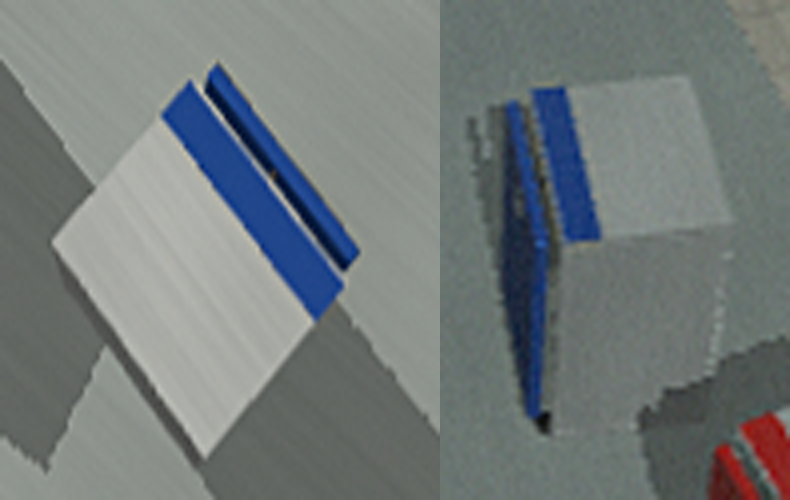

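The crop shows a single blue-banded pale housing with its blue front closed. The front's top edge runs from scene (279,238) to (314,275), giving a centre of about (0.586, 0.2055) and a yaw of about -9.9°. I'll press with the side of the closed, vertical fingers (tool -x toward the front).

Call:
drive_tool:
  deltas:
    - {"gripper": 255, "offset": [-0.03, -0.02, 0], "angular": [0, 0, -0.07]}
    - {"gripper": 255, "offset": [-0.07, -0.045, 0], "angular": [0, 0, -0.14]}
    - {"gripper": 255, "offset": [-0.11, -0.07, 0], "angular": [0, 0, -0.21]}
    - {"gripper": 255, "offset": [-0.15, -0.095, 0], "angular": [0, 0, -0.28]}
    - {"gripper": 255, "offset": [-0.19, -0.12, 0], "angular": [0, 0, -0.358]}
  grip_force: 30

```text
t: 0.6
eef_pos: [0.4151, 0.4132, 0.3036]
tool_rot: [-0.0, 0.085, 0.996, -0.0]
contact_force: [0.6, -0.2, -0.2]
gripper_width: 0.146
grasp_force: 0.0
```

```bash
cat >> h.py <<'E'
def tgt(s,z,lat=0):
    """shift/turn to TCP at unit-x s (from closed outer face), height z; also print state"""
    yaw=np.radians(-9.9); ux=np.array([np.cos(yaw),np.sin(yaw),0]); uy=np.array([-ux[1],ux[0],0])
    o=bot.get_obs(); T=R.from_quat(np.roll(o['tool_rot'],-1)); f=np.array([.586,.2055,0])
    d=f+s*ux+lat*uy+[0,0,z]-o['eef_pos']
    G=R.from_matrix(np.c_[-ux,uy,[0,0,-1]])
    print("t",o['t'],"unit xyz",ux@(o['eef_pos']-f),uy@(o['eef_pos']-f),o['eef_pos'][2],"F",o['contact_force']@ux,o['contact_force'],"g",o['gripper_width'])
    print("offset",T.inv().apply(d),"ang",(T.inv()*G).as_rotvec()/np.radians(45))
E
python3 -c "
from h import *
tgt(-.05,.303);tgt(-.05,.232)"
```

```text
t 0.6 unit xyz -0.20409887329541923 0.17523150412422692 0.3035650753559746 F 0.661068380284534 [ 0.6404 -0.1755 -0.1998] g 0.14649126032643076
offset [-0.1538 -0.1755  0.0006] ang [-0.0007 -0.0003  0.0021]
t 0.6 unit xyz -0.20409887329541923 0.17523150412422692 0.3035650753559746 F 0.661068380284534 [ 0.6404 -0.1755 -0.1998] g 0.14649126032643076
offset [-0.1538 -0.1754  0.0716] ang [-0.0007 -0.0003  0.0021]
```

Call:
drive_tool:
  deltas:
    - {"gripper": 255, "offset": [-0.03, -0.035, 0], "angular": [0, 0, 0]}
    - {"gripper": 255, "offset": [-0.06, -0.07, 0], "angular": [0, 0, 0]}
    - {"gripper": 255, "offset": [-0.09, -0.105, 0], "angular": [0, 0, 0]}
    - {"gripper": 255, "offset": [-0.122, -0.14, 0], "angular": [0, 0, 0]}
    - {"gripper": 255, "offset": [-0.15, -0.17, 0], "angular": [0, 0, 0]}

```text
t: 1.1
eef_pos: [0.5337, 0.2191, 0.3037]
tool_rot: [-0.0, 0.087, 0.996, -0.0]
contact_force: [1.0, 0.2, -0.0]
gripper_width: 0.001
grasp_force: 0.0
```

Call:
drive_tool:
  deltas:
    - {"gripper": 255, "offset": [0, 0, 0.02], "angular": [0, 0, 0]}
    - {"gripper": 255, "offset": [0, 0, 0.05], "angular": [0, 0, 0]}
    - {"gripper": 255, "offset": [0, 0, 0.07], "angular": [0, 0, 0]}
    - {"gripper": 255, "offset": [0, 0, 0.07], "angular": [0, 0, 0]}

```text
t: 1.5
eef_pos: [0.5311, 0.2209, 0.2308]
tool_rot: [-0.003, 0.087, 0.996, -0.002]
contact_force: [0.0, -0.3, -0.0]
gripper_width: -0.001
grasp_force: 0.0
```

```bash
python3 -c "
from h import *
tgt(-.015,.232)
a=optics.read_camera('scene')[200:310,225:345];b=optics.read_camera('side')[60:210,200:330]
cv2.imwrite('pics/near.png',np.hstack([cv2.resize(a,(436,400)),cv2.resize(b,(347,400))]))"
```

```text
t 1.5 unit xyz -0.056761403464441 0.005707932693705519 0.2307930297188392 F 0.06969904529908766 [ 0.0147 -0.3212 -0.0133] g -0.0009421387888438165
offset [-0.0418 -0.0057 -0.0014] ang [-0.005  -0.0064 -0.0011]
```

View pics/near.png

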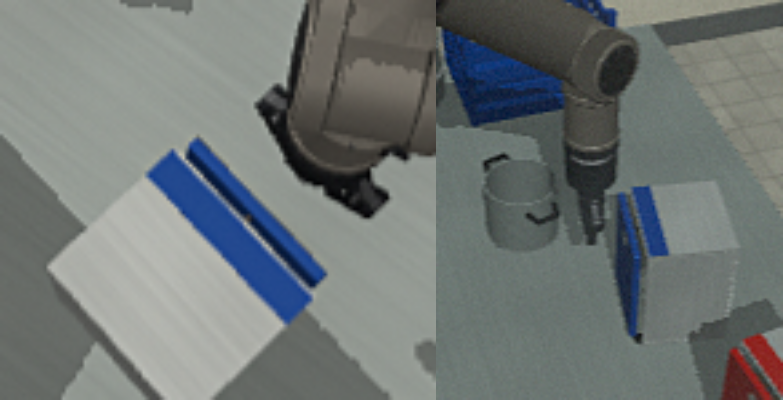

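The closed fingers stand clear in front of the blue front (side crop: tip at about (592,240), front at about (625,260)), centred on it. Next is a slow approach.

Call:
drive_tool:
  deltas:
    - {"gripper": 255, "offset": [-0.01, -0.002, 0], "angular": [0, 0, 0]}
    - {"gripper": 255, "offset": [-0.02, -0.004, 0], "angular": [0, 0, 0]}
    - {"gripper": 255, "offset": [-0.03, -0.006, 0], "angular": [0, 0, 0]}
    - {"gripper": 255, "offset": [-0.036, -0.006, 0], "angular": [0, 0, 0]}
    - {"gripper": 255, "offset": [-0.036, -0.006, 0], "angular": [0, 0, 0]}

```text
t: 2.1
eef_pos: [0.5685, 0.2091, 0.2341]
tool_rot: [0.0, 0.087, 0.996, 0.0]
contact_force: [-1.0, 0.0, -0.6]
gripper_width: 0.002
grasp_force: 0.0
```

Call:
drive_tool:
  deltas:
    - {"gripper": 255, "offset": [-0.002, 0, 0], "angular": [0, 0, 0]}
    - {"gripper": 255, "offset": [-0.004, 0, 0], "angular": [0, 0, 0]}
    - {"gripper": 255, "offset": [-0.004, 0, 0], "angular": [0, 0, 0]}

```text
t: 2.4
eef_pos: [0.5712, 0.2091, 0.2339]
tool_rot: [-0.0, 0.087, 0.996, 0.0]
contact_force: [0.1, -0.1, 0.4]
gripper_width: 0.002
grasp_force: 0.0
```

```bash
python3 -c "
from h import *
tgt(-.011,.231)"
```

```text
t 2.4 unit xyz -0.015189332112965297 0.0009878117144461963 0.23385972853772158 F 0.11267265749099926 [ 0.0932 -0.1212  0.401 ] g 0.002212217716456588
offset [-0.0042 -0.001   0.0029] ang [ 0.     -0.0001 -0.0008]
```

Call:
drive_tool:
  deltas:
    - {"gripper": 255, "offset": [-0.001, 0, 0], "angular": [0, 0, 0]}
    - {"gripper": 255, "offset": [-0.002, 0, 0], "angular": [0, 0, 0]}
    - {"gripper": 255, "offset": [-0.002, 0, 0], "angular": [0, 0, 0]}

```text
t: 2.7
eef_pos: [0.5726, 0.2089, 0.2338]
tool_rot: [-0.001, 0.087, 0.996, -0.0]
contact_force: [-2.9, 0.2, 2.1]
gripper_width: 0.003
grasp_force: 1.6
```

Call:
drive_tool:
  deltas:
    - {"gripper": 255, "offset": [-0.001, 0, 0], "angular": [0, 0, 0]}
    - {"gripper": 255, "offset": [-0.002, 0, 0], "angular": [0, 0, 0]}
    - {"gripper": 255, "offset": [-0.002, 0, 0], "angular": [0, 0, 0]}

```text
t: 3.0
eef_pos: [0.5753, 0.2084, 0.2339]
tool_rot: [0.0, 0.087, 0.996, 0.0]
contact_force: [-2.5, 0.9, 2.0]
gripper_width: 0.002
grasp_force: 1.4
```

Call:
drive_tool:
  deltas:
    - {"gripper": 255, "offset": [-0.001, 0, 0], "angular": [0, 0, 0]}
    - {"gripper": 255, "offset": [-0.001, 0, 0], "angular": [0, 0, 0]}

```text
t: 3.2
eef_pos: [0.5763, 0.2082, 0.2339]
tool_rot: [0.0, 0.087, 0.996, 0.0]
contact_force: [-2.5, 1.4, 2.4]
gripper_width: 0.004
grasp_force: 1.4
```

Call:
drive_tool:
  deltas:
    - {"gripper": 255, "offset": [-0.001, 0, 0], "angular": [0, 0, 0]}
    - {"gripper": 255, "offset": [-0.001, 0, 0], "angular": [0, 0, 0]}

```text
t: 3.4
eef_pos: [0.5773, 0.208, 0.2339]
tool_rot: [0.0, 0.087, 0.996, 0.0]
contact_force: [-2.8, 1.5, 2.1]
gripper_width: 0.0
grasp_force: 1.4
```

Call:
drive_tool:
  deltas:
    - {"gripper": 255, "offset": [0.002, 0, 0], "angular": [0, 0, 0]}
    - {"gripper": 255, "offset": [0.005, 0, 0], "angular": [0, 0, 0]}
    - {"gripper": 255, "offset": [0.008, 0, 0], "angular": [0, 0, 0]}
    - {"gripper": 255, "offset": [0.012, 0, 0], "angular": [0, 0, 0]}
    - {"gripper": 255, "offset": [0.015, 0, 0], "angular": [0, 0, 0]}

```text
t: 3.9
eef_pos: [0.5617, 0.2103, 0.2336]
tool_rot: [-0.0, 0.087, 0.996, -0.0]
contact_force: [-2.5, -0.2, -1.1]
gripper_width: -0.001
grasp_force: 1.0
```

```bash
python3 -c "
from h import *
tgt(-.031,.233)
a=optics.read_camera('scene')[200:310,225:345];b=optics.read_camera('side')[60:210,200:330]
cv2.imwrite('pics/rel.png',np.hstack([cv2.resize(a,(436,400)),cv2.resize(b,(347,400))]))"
```

```text
t 3.9 unit xyz -0.02474307203768941 0.0006035873540974318 0.23360230948251598 F -2.4571541325004587 [-2.5317 -0.2143 -1.0939] g -0.0011767690712619105
offset [ 0.0063 -0.0006  0.0006] ang [-0.0008 -0.0007 -0.001 ]
```

View pics/rel.png

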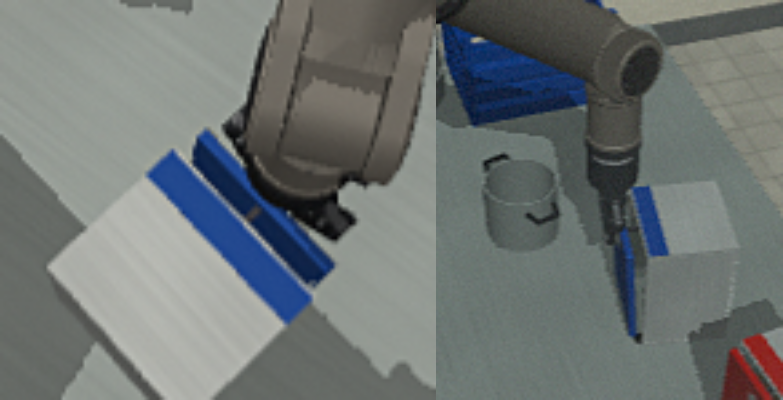

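The latch has clicked: the force stays at about 2.5 N while backing off. The top edge (scene crop about (335,268)) has moved away from the housing and leans on the fingers. I'll ease it down.

Call:
drive_tool:
  deltas:
    - {"gripper": 255, "offset": [0.006, 0, 0.001], "angular": [0, 0, 0]}
    - {"gripper": 255, "offset": [0.014, 0, 0.003], "angular": [0, 0, 0]}
    - {"gripper": 255, "offset": [0.022, 0, 0.005], "angular": [0, 0, 0]}
    - {"gripper": 255, "offset": [0.03, 0, 0.008], "angular": [0, 0, 0]}
    - {"gripper": 255, "offset": [0.038, 0, 0.011], "angular": [0, 0, 0]}

```text
t: 4.5
eef_pos: [0.524, 0.2174, 0.2228]
tool_rot: [-0.0, 0.087, 0.996, 0.0]
contact_force: [-3.9, 1.1, 1.8]
gripper_width: 0.002
grasp_force: 1.2
```

Call:
drive_tool:
  deltas:
    - {"gripper": 255, "offset": [0.008, 0, 0.003], "angular": [0, 0, 0]}
    - {"gripper": 255, "offset": [0.016, 0, 0.007], "angular": [0, 0, 0]}
    - {"gripper": 255, "offset": [0.024, 0, 0.011], "angular": [0, 0, 0]}
    - {"gripper": 255, "offset": [0.032, 0, 0.015], "angular": [0, 0, 0]}
    - {"gripper": 255, "offset": [0.04, 0, 0.02], "angular": [0, 0, 0]}

```text
t: 5.0
eef_pos: [0.485, 0.2241, 0.2024]
tool_rot: [0.0, 0.087, 0.996, 0.0]
contact_force: [-1.9, 0.9, -2.4]
gripper_width: 0.001
grasp_force: 1.1
```

```bash
python3 -c "
from h import *
tgt(-.135,.193)
a=optics.read_camera('scene')[200:310,225:345];b=optics.read_camera('side')[60:210,200:330]
cv2.imwrite('pics/mid.png',np.hstack([cv2.resize(a,(436,400)),cv2.resize(b,(347,400))]))"
```

```text
t 5.0 unit xyz -0.10270110411704043 0.0009440569981886324 0.20238558270136087 F -2.04987036007864 [-1.921   0.916  -2.4095] g 0.0007340732638853041
offset [ 0.0323 -0.001   0.0094] ang [ 0.0001  0.0003 -0.0011]
```

View pics/mid.png

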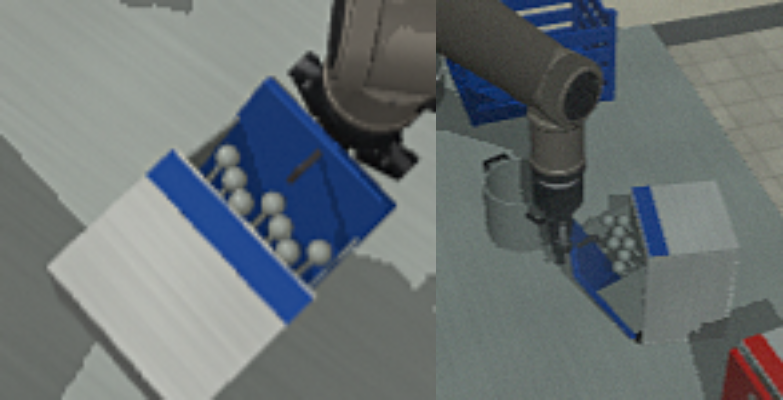

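The front follows the fingers at about 0.5 rad. I'll continue slowly to the stop and past it.

Call:
drive_tool:
  deltas:
    - {"gripper": 255, "offset": [0.006, 0, 0.002], "angular": [0, 0, 0]}
    - {"gripper": 255, "offset": [0.012, 0, 0.004], "angular": [0, 0, 0]}
    - {"gripper": 255, "offset": [0.018, 0, 0.006], "angular": [0, 0, 0]}
    - {"gripper": 255, "offset": [0.023, 0, 0.008], "angular": [0, 0, 0]}
    - {"gripper": 255, "offset": [0.027, 0, 0.01], "angular": [0, 0, 0]}

```text
t: 5.6
eef_pos: [0.4584, 0.2287, 0.1927]
tool_rot: [-0.0, 0.087, 0.996, -0.0]
contact_force: [-2.0, -0.4, -1.4]
gripper_width: 0.003
grasp_force: 1.0
```

Call:
drive_tool:
  deltas:
    - {"gripper": 255, "offset": [0.004, 0, 0], "angular": [0, 0, 0]}
    - {"gripper": 255, "offset": [0.008, 0, 0], "angular": [0, 0, 0]}
    - {"gripper": 255, "offset": [0.012, 0, 0], "angular": [0, 0, 0]}
    - {"gripper": 255, "offset": [0.02, 0, 0], "angular": [0, 0, 0]}
    - {"gripper": 255, "offset": [0.03, 0, 0], "angular": [0, 0, 0]}

```text
t: 6.1
eef_pos: [0.4291, 0.2339, 0.1931]
tool_rot: [0.0, 0.087, 0.996, 0.0]
contact_force: [-0.1, 0.3, 0.3]
gripper_width: 0.005
grasp_force: 0.0
```

Call:
drive_tool:
  deltas:
    - {"gripper": 255, "offset": [0.02, 0, 0], "angular": [0, 0, 0]}
    - {"gripper": 255, "offset": [0.03, 0, -0.02], "angular": [0, 0, 0]}
    - {"gripper": 255, "offset": [0.03, 0, -0.06], "angular": [0, 0, 0]}
    - {"gripper": 255, "offset": [0.03, 0, -0.08], "angular": [0, 0, 0]}
    - {"gripper": 255, "offset": [0.03, 0, -0.08], "angular": [0, 0, 0]}

```text
t: 6.6
eef_pos: [0.4005, 0.2401, 0.2758]
tool_rot: [0.002, 0.087, 0.996, 0.002]
contact_force: [1.0, 0.1, -0.7]
gripper_width: -0.002
grasp_force: 0.0
```

```bash
python3 -c "
from h import *
tgt(-.135,.193)
A=optics.read_camera('scene');m=optics.camera_model('scene')
# open front's top outer edge predicted ends (stop): unit x -.118, z .142 ; inner edge x -.109,z .150
yaw=np.radians(-9.9);ux=np.array([np.cos(yaw),np.sin(yaw),0]);uy=np.array([-ux[1],ux[0],0]);f=np.array([.586,.2055,0])
T=m['cam_to_world']
for th in(.6,.68,.75):
  for y in(-.075,.075):
    p=f+(.012-.178*np.sin(th))*ux+y*uy+[0,0,.02+.178*np.cos(th)]
    c=T[:3,:3].T@(p-T[:3,3]); print(th,m['cx']+m['fx']*c[0]/-c[2]-225,m['cy']-m['fy']*c[1]/-c[2]-200)
k=blue(A,(225,200,345,310));c=max(cv2.findContours(k,0,2)[0],key=cv2.contourArea);print(cv2.approxPolyDP(c,2,True)[:,0]-[225,200])
a=A[200:310,225:345];b=optics.read_camera('side')[60:210,200:330]
cv2.imwrite('pics/end.png',np.hstack([cv2.resize(a,(436,400)),cv2.resize(b,(347,400))]))"
```

```text
t 6.6 unit xyz -0.18866871806144483 0.0022037705195468832 0.2758311737845693 F 0.9439776983806469 [ 0.9761  0.1022 -0.709 ] g -0.0021638223641273218
offset [-0.0533 -0.0026  0.083 ] ang [ 0.006   0.005  -0.0006]
0.6 73.19969475740027 20.353556696419048
0.6 108.56003253979651 56.01334597890309
0.68 75.54774383818517 18.652833515290382
0.68 110.65947202518146 53.939289413697566
0.75 77.41151900625124 17.374569323950624
0.75 112.28751604260583 52.32993711459099
[[ 79  17]
 [ 60  42]
 [ 65  39]
 [ 67  33]
 [ 70  33]
 [ 77  47]
 [ 71  54]
 [ 73  56]
 [ 77  49]
 [ 83  46]
 [ 90  63]
 [ 84  66]
 [ 86  68]
 [ 92  59]
 [ 97  60]
 [ 97  65]
 [113  50]]
```

View pics/end.png

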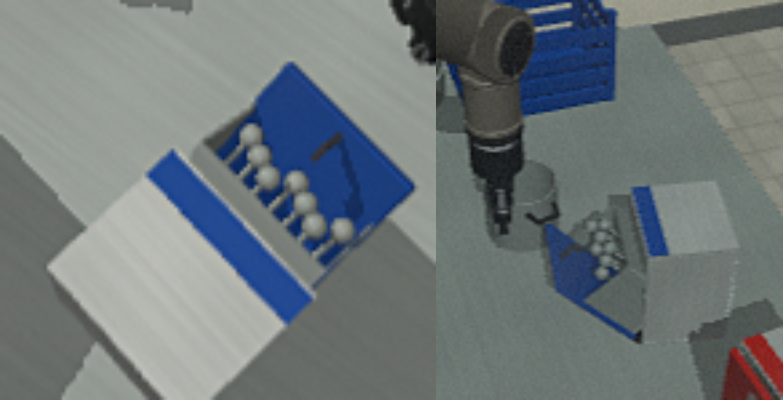

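The picture shows the front open on its stop: its measured top edge runs (79,17)–(113,50), against (77,17)–(112,52) predicted for 0.75 rad. The gripper is clear of everything, so I'm handing in.

```bash
python3 -c "
from station import bot
print(bot.hand_in())"
```

```text
the job is handed in; nothing more can be done
None
```

I pressed the blue bin's front until its latch clicked, eased it down to its stop and let go. In the final images it sits at its 0.75 rad stop. I never went near the red bin and saw no contact with the pot, mug or tin. I handed the job in at about 6.7 s; the hand-in returned no verdict.

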